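# Shut and lock the filter panel of the bench air cleaner

## Task

The filter of the low grey bench air cleaner has been changed. Push its hinged top panel fully shut with the fingertips, then set a fingertip in the wide slot of each of the two round quarter-turn fasteners and turn it clockwise (seen from above) to its stop, so that the panel is locked at both fasteners. Do not lift the panel farther open, turn no fastener before the panel is shut, and leave the small things standing around the housing where they are.

Things in the scene. Friction and masses are not known exactly. Their poses are not given: they have to be found in the camera images.
- housing: fixed grey sheet-metal housing with upright louvres in its front, 200 (x) x 300 (y) x 80 mm high, open on top under the panel; origin at the centre of its underside; x points from the front (louvre side) to the hinge side, y left seen from the front, z up. Its place varies and it is turned by up to 0.3 rad
- panel (a joint): angle (rad) of the hinged top panel: 0 = shut, grows as the front edge rises; starts at 0.3 to 0.55, stays where it is left (stiff hinge; 2 to 4 N at the front edge shuts it). Hinge axis along the housing's y, at housing x 100, z 80 mm. A 5 mm sheet, 204 mm from hinge to front edge, 306 mm wide; when shut its top lies 85 mm above the bench
- press_spot (a point): point on the top face of the panel, midway between the two fasteners, 160 mm from the hinge axis; a free field about 60 mm wide (along the housing's y axis) between the two dials, where one can push the panel down; moves with the panel
- fastener_left (a joint): angle (rad) of the left (housing +y) fastener: 0 = open, slot parallel to the front edge; grows clockwise seen from above; hard stop at 1.571 = locked, slot pointing front to back, its steel tongue under the housing's rim; starts at 0 to 0.3, stays where it is left (friction about 0.1 N m)
- fastener_right (a joint): the same for the fastener on the right (housing -y) side
- fastener_left_slot (a point): centre of the left fastener, on its turning axis, on the floor of its slot; 145 mm from the hinge axis, 78 mm left of the panel's middle. Black dial (bare metal slot floor), 92 mm across, one straight slot through its middle, 40 mm wide, 18 mm deep, open at both ends. y along the slot (housing's y at fastener angle 0), z up the axis; turns with the dial. Panel shut: 88.5 mm above the bench, dial top 106 mm
- fastener_right_slot (a point): the same for the right fastener, of the same shape and size, 78 mm right of the panel's middle. Either dial turns when a fingertip set in its slot, well short of the slot's floor or touching it lightly, about 28 mm from the axis, is led in an arc round the axis and so pushes the slot's side
- vial: loose bystander: sample vial with black cap, 24 mm across, 54 mm high, standing to the right of the housing; origin at the centre of its underside
- bung: loose bystander: black tapered rubber stopper, 30 mm across, 24 mm high, to the right of the housing; origin at the centre of its underside
- bench_timer: loose bystander: small white wedge-shaped timer 35 x 62 x 52 mm, to the left of the housing; origin at the centre of its underside
- dish: loose bystander: glass petri dish, 60 mm across, 16 mm high, to the left of the housing; origin at the centre of its underside
- screwdriver: loose bystander: red-handled screwdriver 158 mm long, 22 mm thick, lying in front of the housing; origin at the centre of its underside

How it is judged:
By the outcome, as a careful person would: the job done as asked, in the order asked, and still so for the second after the job is handed in, with the robot touching nothing.
It also fails if it takes over 56 s, if anything falls off the work surface, if the arm or the gripper's body presses on something with over 40 N, if the wrist force passes 120 N, or if a joint passes its speed limit or range.

## Robot

A 7-joint arm with a two-finger parallel gripper is mounted at the origin on a cart in front of the work surface, level with it; the furniture and walls round the work are solid. World frame = base frame: x ahead of the robot, y to its left, z up, the work surface at z = 0. Lengths are in m, angles in rad, forces in N, time in s.
With the tool pointing down it reaches from about 0.425 to 0.825 m from the base axis. Payload 3.6 kg.
Tool frame: the origin (TCP) lies between the finger pads; the fingertips stand 14 mm ahead of it and the grasp point (between the pads) lies 5 mm behind it; z points along the fingers, y is the line along which they close (so a half turn about z gives the same grasp; the last joint's range is limited). The gripper opens to 93 mm and grips with 3 to 60 N. Pads are 15 mm wide; open, the fingers measure 128 mm over their backs; the gripper's body (75 mm by 188 mm) begins 65 mm behind the grasp point.
Start: joints at [1.167, 0.615, -0.013, 1.423, 0.008, 1.103, -0.04], TCP at [0.24, -0.604, 0.233] pointing down, gripper open.
Joint ranges: [-3.12, 3.12], [-0.3, 2.06], [-1.34, 1.32], [0.26, 2.42], [-1.36, 4.5], [0.01, 1.98], [-2.84, 2.84]. Speed limits (rad/s): [2.79, 2.79, 3.14, 3.14, 3.14, 3.14, 3.14].

## Interface

Orientations are given as a 3x3 rotation matrix whose columns are the frame's x, y, z axes.
In Python, from plant import status, eyes, bot gives the robot as it stands. The module is installed in compiled form; this text tells all that it offers.
- The arm moves only by the tool servo_tool, never from a script. Its argument "deltas" is a list of rows, each an object of numbers: "wx", "wy", "wz": the turn, a rotation vector about the tool's x, y, z in rad; "x", "y", "z": the shift along the tool's x, y, z in m; "gripper": the finger opening in m, from 0 to 0.093. A call has 1 to 8 rows; each row shifts and turns the commanded pose from where the row before left it, along the tool's axes as they then stand; what a row does not reach is not made up. A row lasts 1/12 s, in which the tool goes at most 41.7 mm and 7.16 degrees, less where a joint would pass 70% of its speed; a pose out of reach is approached as far as the arm can. A call is refused whole if a number of a shift passes 0.0417 or a number of a turn 0.125, either way. A call with a gripper value outside its range is refused whole. The fingers move at their own pace and stop on an object; "grip_force" is the grip in N (left out, the last holds). Time passes only in rows, so rows that do not move let the fingers close. It gives the time, the measured TCP pose, the force, the opening and the grip force at its end, in the units of the state.
- status.observe(): the state, without advancing time (a new reading comes with each control period).
- eyes.grab_frame(name): name is "side" or "top"; returns a dict with "color" (480x640x3 uint8, blue, green, red), "range_z" (480x640 float32, m along the optical axis (not along the pixel's ray), 0 where there is no reading), "mtx" (3x3 intrinsics, pixels), "world_from_camera" (4x4, takes a point from camera to world coordinates). Camera axes: x right, y down, z forward; pixel columns grow to the right and rows downward; lengths in m; the calibration is good to about 2 mm. A picture is of the moment at which its call begins.
- bot.close_job(): hands the job in; it is judged then, once.
The state is a dict: "clock": time; "joints": joint angles; "joint_velocities": joint speeds; "joint_torque": joint torques, N m; "position": TCP position; "eef_rot": TCP orientation; "contact_force": force on the tool from outside, world axes, zero at the start; "wrist_torque": the same for the moment, N m; "width": opening from 0.0 (shut) to 1.0 (fully open); "finger_force": force on a finger pad.
Only numpy, scipy, OpenCV 4.12 (cv2) and the standard library are available. Lean on these libraries where they do the work, as an engineer would, in place of code of your own. Each camera call takes 0.05 s, during which the arm holds its last target. There are 200 camera calls.

## Working session

There is one attempt and no reset: what is moved stays moved. The work goes in short steps, Python scripts to look and compute and a tool call to move; the robot and the scene stay as the last step left them, time stands still between calls to the robot, and variables do not carry over. Pictures are saved under pics/ and viewed, at most 10 in all, crops included, and the job is handed in when it is done.

Besides the shell and the picture viewer there is one more tool, called after ">>>" as name(argument=value, ...), one argument or row to a line, values as JSON. servo_tool: Moves the arm, as the interface text tells. Its arguments: {"type":"object","properties":{"deltas":{"type":"array"},"grip_force":{"type":"number"}},"required":["deltas"]}

```bash
mkdir -p pics
python3 - <<'E'
from plant import status, eyes
import cv2,pickle
s=status.observe();print(s)
for n in("top","side"):
    f=eyes.grab_frame(n);pickle.dump(f,open(n+"0.pkl","wb"));cv2.imwrite(f"pics/{n}0.png",f["color"]);print(f["mtx"],f["world_from_camera"])
E
```

```text
{'clock': 0.0, 'joints': array([ 1.16651846,  0.61591075, -0.01259306,  1.42488818,  0.00811034,
        1.10341676, -0.04040478]), 'joint_velocities': array([-2.25340866e-03,  9.10678059e-04,  7.60946962e-04,  2.04934664e-03,
       -1.00523060e-03, -2.96314356e-06, -4.74639381e-04]), 'joint_torque': array([ 4.44053558e-05, -4.58931577e+01,  2.08933996e-01, -1.65740883e+01,
       -6.11185399e-02,  2.04316922e-02,  2.06047575e-04]), 'position': array([ 0.23947006, -0.60346181,  0.23149027]), 'eef_rot': array([[ 9.29469103e-01,  3.68898600e-01, -1.00463105e-03],
       [ 3.68899963e-01, -9.29466088e-01,  2.36830479e-03],
       [-6.01061702e-05, -2.57187448e-03, -9.99996691e-01]]), 'contact_force': array([-0.7523924 , -0.24738726, -0.1084103 ]), 'wrist_torque': array([-0.04202812, -0.02257522, -0.01593168]), 'finger_force': 0.0, 'width': 1.005689632407234}
[[450.33877889   0.         320.5907593 ]
 [  0.         450.33877889 240.55232929]
 [  0.           0.           1.        ]] [[ 2.66971240e-02 -9.90775172e-01  1.32860160e-01  4.27543686e-01]
 [-9.99364962e-01 -2.33152375e-02  2.69457145e-02 -5.71029014e-04]
 [-2.35994787e-02 -1.33495162e-01 -9.90768442e-01  1.06715889e+00]
 [ 0.00000000e+00  0.00000000e+00  0.00000000e+00  1.00000000e+00]]
[[451.51895532   0.         327.01603112]
 [  0.         451.51895532 243.68367792]
 [  0.           0.           1.        ]] [[ 0.96828605 -0.1578026   0.19370198  0.39906637]
 [-0.24979472 -0.59602445  0.76312348 -0.61048454]
 [-0.00497176 -0.78730756 -0.61654042  0.61358969]
 [ 0.          0.          0.          1.        ]]
```

View pics/top0.png

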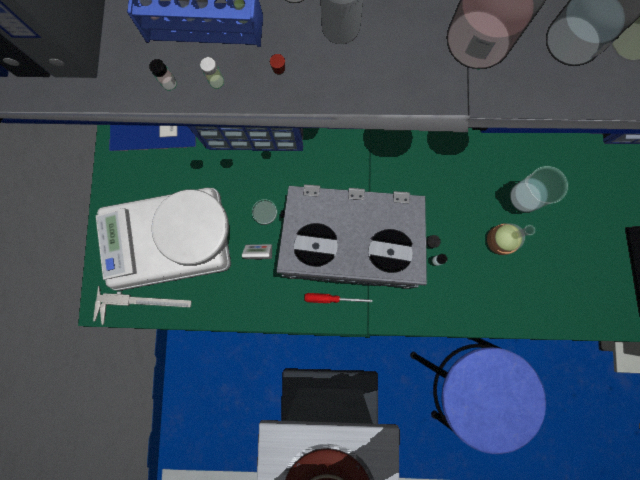

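View pics/side0.png

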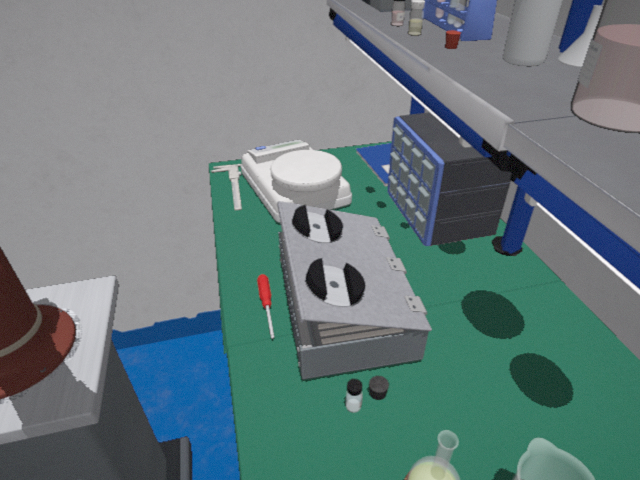

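The top view shows the housing at cols 278–427, rows 185–288, hinges at the far edge. The dials are at about (315,245) and (391,251), both slots nearly parallel to the front edge. The vial and bung are right of it at (440,259) and (433,241), the timer and dish left, the screwdriver in front. The side view shows the panel raised a little, with a shelf over the back.

```bash
cat > h.py <<'E'
import numpy as np,cv2
def cloud(f):
    z=f["range_z"].astype(float);K=f["mtx"];v,u=np.mgrid[:480,:640]
    p=np.stack([(u-K[0,2])/K[0,0]*z,(v-K[1,2])/K[1,1]*z,z],-1);T=f["world_from_camera"]
    P=p@T[:3,:3].T+T[:3,3];P[z==0]=np.nan;return P
def ray(f,uv):
    K=f["mtx"];T=f["world_from_camera"];d=T[:3,:3]@np.array([(uv[0]-K[0,2])/K[0,0],(uv[1]-K[1,2])/K[1,1],1]);return T[:3,3],d
def hit(f,uv,n,c):
    o,d=ray(f,uv);return o+d*(c-n@o)/(n@d)
def fitplane(Q,c=None):
    for _ in range(6):
        m=Q.mean(0);n=np.linalg.svd(Q-m,full_matrices=False)[2][2];n*=np.sign(n[2]);r=(Q-m)@n
        s=max(2*np.median(abs(r)),.0015);Q=Q[abs(r)<s]
    return n,n@Q.mean(0),len(Q)
def dials(f,roi):
    x0,y0,x1,y1=roi;g=f["color"].max(2);m=np.zeros_like(g);m[y0:y1,x0:x1]=(g[y0:y1,x0:x1]<45)
    N,L,st,ce=cv2.connectedComponentsWithStats(m);return [(ce[i].round(1),st[i].tolist()) for i in range(1,N) if st[i][4]>3]
E
python3 - <<'E'
import pickle;from h import *
t=pickle.load(open("top0.pkl","rb"));s=pickle.load(open("side0.pkl","rb"))
P=cloud(t);S=cloud(s)
for v in(60,100,115,124):print(v,P[v,300].round(3),P[v,400].round(3))
Q=P[200:270,290:415].reshape(-1,3);Q=Q[np.isfinite(Q[:,0])]
g=t["color"][200:270,290:415];print("med colour",np.median(g.reshape(-1,3),0))
pts=np.concatenate([P[200:222,292:420].reshape(-1,3),P[222:262,346:362].reshape(-1,3)]);pts=pts[np.isfinite(pts[:,0])]
print("top",fitplane(pts))
for uv in[(330,258),(312,247)]:pass
print("dT",dials(t,(280,215,425,280)));print("dS",dials(s,(285,195,375,315)))
x=S[250:275,370:395].reshape(-1,3);print("side patch",fitplane(np.concatenate([x,S[252:262,315:330].reshape(-1,3)])))
for n,uv in dict(vial=(440,259),bung=(433,241),timer=(257,251),dish=(264,211),sd=(320,298),sdt=(372,300)).items():print(n,P[uv[1],uv[0]].round(3))
E
```

```text
60 [0.8   0.057 0.407] [ 0.802 -0.099  0.408]
100 [0.735 0.055 0.406] [ 0.736 -0.099  0.408]
115 [0.709 0.054 0.411] [ 0.71  -0.098  0.414]
124 [0.702 0.055 0.392] [ 0.703 -0.101  0.395]
med colour [124. 117. 115.]
top (array([ 0.32195711, -0.01709021,  0.94659999]), np.float64(0.29714750385554406), 2303)
dT [(array([281.4, 218.6]), [280, 215, 4, 11, 27]), (array([317.1, 231.1]), [297, 224, 40, 15, 393]), (array([280.4, 232.9]), [280, 227, 2, 13, 14]), (array([392.4, 237.1]), [372, 229, 40, 17, 407]), (array([313.3, 257.6]), [295, 250, 39, 16, 411]), (array([388.6, 263.6]), [370, 255, 40, 17, 424]), (array([284.3, 276.2]), [280, 274, 10, 5, 21]), (array([304.1, 277.9]), [295, 276, 21, 4, 41]), (array([319.8, 278.6]), [318, 278, 5, 2, 8])]
dS [(array([301.1, 221. ]), [293, 206, 17, 30, 323]), (array([333. , 225.4]), [325, 210, 17, 31, 315]), (array([316.4, 279.2]), [306, 260, 20, 40, 502]), (array([353.6, 283.6]), [344, 264, 20, 41, 500])]Traceback (most recent call last):
  File "<stdin>", line 11, in <module>
  File "h.py", line 12, in fitplane
    m=Q.mean(0);n=np.linalg.svd(Q-m,full_matrices=False)[2][2];n*=np.sign(n[2]);r=(Q-m)@n
                  ~~~~~~~~~~~~~^^^^^^^^^^^^^^^^^^^^^^^^^
    u, s, vh = gufunc(a, signature=signature)
               ~~~~~~^^^^^^^^^^^^^^^^^^^^^^^^
    raise LinAlgError("SVD did not converge")
numpy.linalg.LinAlgError: SVD did not converge
```

Run:
```python
import cv2
a=cv2.imread("pics/top0.png")[180:300,270:460];cv2.imwrite("pics/c0.png",cv2.resize(a,None,fx=4,fy=4,interpolation=2))
```

```text
(no output)
```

View pics/c0.png

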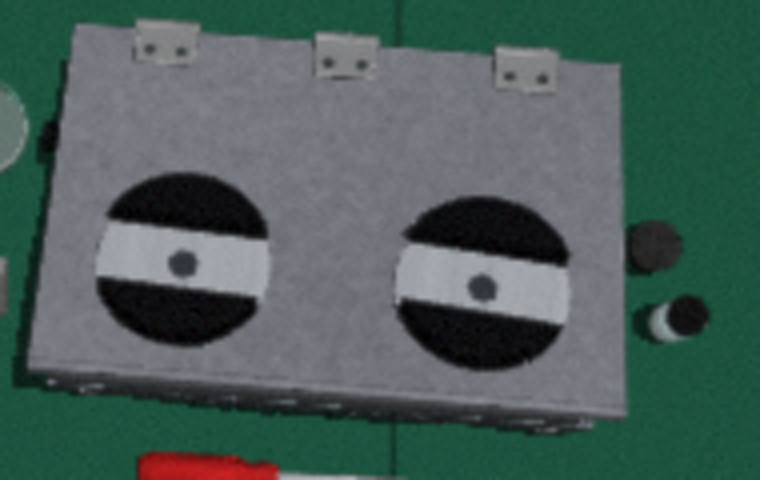

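The crop shows both dials clearly, with grey hub spots near crop (183,264) and (482,288), i.e. full-image (315.7,246) and (390.5,252). Both slots are turned only slightly relative to the panel.

Run:
```python
import pickle;from h import *
t=pickle.load(open("top0.pkl","rb"));s=pickle.load(open("side0.pkl","rb"))
P=cloud(t);n=np.array([ 0.32195711, -0.01709021,  0.94659999]);c=.29714750
L=hit(t,(315.4,245.6),n,c+.0035);R=hit(t,(390.2,251.6),n,c+.0035);print(L,R,np.linalg.norm(L-R))
y=(L-R)/np.linalg.norm(L-R);print("yaw",np.arctan2(-y[0],y[1]),"yaw n",np.arctan2(n[1],n[0]),"tilt",np.arccos(n[2]))
# side-view hub check
for uv in((317,223),(335,281)):print("side",hit(s,uv,n,c+.0035))
# mid of dial black halves
for a in([(317.1,231.1),(313.3,257.6)],[(392.4,237.1),(388.6,263.6)]):
    A,B=[hit(t,q,n,c+.021) for q in a];print("mid",(A+B)/2,"halves dir",np.arctan2((A-B)[1],(A-B)[0]))
th=np.arccos(n[2]);m=(L+R)/2
u=np.cross(y,n);print("toward hinge",u)   # along panel to hinge
H=m+.145*u-n*.0085;print("hinge axis mid",H,"should z .080")
S=cloud(s)
for nm,uv in dict(vial=(440,259),bung=(433,241),timer=(257,251),dish=(264,211),sd=(320,298),sdt=(372,300)).items():print(nm,P[uv[1],uv[0]].round(3))
hx=np.array([np.cos(np.arctan2(-y[0],y[1])),np.sin(np.arctan2(-y[0],y[1])),0]);hy=np.array([-hx[1],hx[0],0])
for d in(.16,.145):print("shut pt",d,H[:2]-d*hx[:2])
C=H-.145*hx;print("shut dials",(C+.078*hy)[:2],(C-.078*hy)[:2])
```

```text
[0.5417914  0.03536764 0.13397248] [ 0.53291616 -0.12036126  0.13417954] 0.15598174545165217
yaw -0.056930026946408245 yaw n -0.053032483862073515 tilt 0.3282747516888512
side [0.54793129 0.04981548 0.13214503]
side [ 0.5386707  -0.1097212   0.13241441]
mid [0.54252889 0.03510282 0.15220408] halves dir -0.09517152640728824
mid [ 0.53383006 -0.11867011  0.15238646] halves dir -0.17264807492545706
toward hinge [ 0.94504291 -0.05428821 -0.32240765]
hinge axis mid [ 0.67164837 -0.05022333  0.0792808 ] should z .080
vial [ 0.528 -0.242  0.055]
bung [ 0.573 -0.234  0.023]
timer [0.537 0.173 0.041]
dish [ 0.64   0.167 -0.001]
sd [0.434 0.026 0.018]
sdt [ 0.433 -0.096  0.   ]
shut pt 0.16 [ 0.51190758 -0.04111945]
shut pt 0.145 [ 0.52688328 -0.04197294]
shut dials [0.53132142 0.0359007 ] [ 0.52244514 -0.11984657]
```

>>> servo_tool(
  deltas=[
    {"x":0.0288,"y":-0.0264,"gripper":0},
    {"x":0.0288,"y":-0.0264,"gripper":0},
    {"x":0.0288,"y":-0.0264,"gripper":0},
    {"x":0.0288,"y":-0.0264,"gripper":0},
    {"x":0.0288,"y":-0.0264,"gripper":0},
    {"x":0.0288,"y":-0.0264,"gripper":0},
    {"x":0.0288,"y":-0.0264,"gripper":0},
    {"x":0.0288,"y":-0.0264,"gripper":0},
  ],
  grip_force=10,
)

```text
validation failed for argument at $.de...
```

>>> servo_tool(
  deltas=[
    {"x":0.0288,"y":-0.0264},
    {"x":0.0288,"y":-0.0264},
    {"x":0.0288,"y":-0.0264},
    {"x":0.0288,"y":-0.0264},
    {"x":0.0288,"y":-0.0264},
    {"x":0.0288,"y":-0.0264},
    {"x":0.0288,"y":-0.0264},
    {"x":0.0288,"y":-0.0264},
  ],
)

```text
validation failed for argument at $.de...
```

>>> servo_tool(
  deltas=[
    {"wz":-0.12},
    {"wz":-0.12},
    {"wz":-0.12},
    {"wz":-0.12},
    {"wz":-0.12},
    {"wz":-0.12},
    {"wz":-0.12},
    {"wz":-0.12},
  ],
)

```text
validation failed for argument at $.de...
```

>>> servo_tool(
  deltas=[
    {"wz":-0.12},
    {"wz":-0.07},
    {},
    {},
  ],
)

```text
validation failed for argument at $.de...
```

>>> servo_tool(
  deltas=[
    {"wx":0,"wy":0,"wz":0,"x":0.0288,"y":-0.0264,"z":0,"gripper":0},
    {"wx":0,"wy":0,"wz":0,"x":0.0288,"y":-0.0264,"z":0,"gripper":0},
    {"wx":0,"wy":0,"wz":0,"x":0.0288,"y":-0.0264,"z":0,"gripper":0},
    {"wx":0,"wy":0,"wz":0,"x":0.0288,"y":-0.0264,"z":0,"gripper":0},
    {"wx":0,"wy":0,"wz":0,"x":0.0288,"y":-0.0264,"z":0,"gripper":0},
    {"wx":0,"wy":0,"wz":0,"x":0.0288,"y":-0.0264,"z":0,"gripper":0},
    {"wx":0,"wy":0,"wz":0,"x":0.0288,"y":-0.0264,"z":0,"gripper":0},
    {"wx":0,"wy":0,"wz":0,"x":0.0288,"y":-0.0264,"z":0,"gripper":0},
  ],
  grip_force=10,
)

```text
clock: 0.77
position: [0.3763, -0.3209, 0.2325]
eef_rot: [[0.93, 0.369, -0.0], [0.369, -0.93, 0.0], [-0.0, -0.001, -1.0]]
contact_force: [1.1, 0.1, -0.1]
width: 0.471
finger_force: 0.0
```

>>> servo_tool(
  deltas=[
    {"wx":0,"wy":0,"wz":0,"x":0.0288,"y":-0.0264,"z":0,"gripper":0},
    {"wx":0,"wy":0,"wz":0,"x":0.0288,"y":-0.0264,"z":0,"gripper":0},
    {"wx":0,"wy":0,"wz":0,"x":0.0288,"y":-0.0264,"z":0,"gripper":0},
    {"wx":0,"wy":0,"wz":0,"x":0.0288,"y":-0.0264,"z":0,"gripper":0},
    {"wx":0,"wy":0,"wz":0,"x":0.0288,"y":-0.0264,"z":0,"gripper":0},
    {"wx":0,"wy":0,"wz":0,"x":0.0288,"y":-0.0264,"z":0,"gripper":0},
    {"wx":0,"wy":0,"wz":0,"x":0.0288,"y":-0.0264,"z":0,"gripper":0},
    {"wx":0,"wy":0,"wz":0,"x":0.0288,"y":-0.0264,"z":0,"gripper":0},
  ],
)

```text
clock: 1.43
position: [0.5124, -0.0397, 0.2325]
eef_rot: [[0.929, 0.369, -0.001], [0.369, -0.929, -0.0], [-0.001, -0.0, -1.0]]
contact_force: [0.8, 0.6, -0.1]
width: 0.005
finger_force: 0.0
```

>>> servo_tool(
  deltas=[
    {"wx":0,"wy":0,"wz":-0.12,"x":0,"y":0,"z":0,"gripper":0},
    {"wx":0,"wy":0,"wz":-0.12,"x":0,"y":0,"z":0,"gripper":0},
    {"wx":0,"wy":0,"wz":-0.12,"x":0,"y":0,"z":0,"gripper":0},
    {"wx":0,"wy":0,"wz":-0.12,"x":0,"y":0,"z":0,"gripper":0},
    {"wx":0,"wy":0,"wz":-0.12,"x":0,"y":0,"z":0,"gripper":0},
    {"wx":0,"wy":0,"wz":-0.12,"x":0,"y":0,"z":0,"gripper":0},
    {"wx":0,"wy":0,"wz":-0.12,"x":0,"y":0,"z":0,"gripper":0},
    {"wx":0,"wy":0,"wz":-0.12,"x":0,"y":0,"z":0,"gripper":0},
  ],
)

```text
clock: 2.1
position: [0.5118, -0.0416, 0.2323]
eef_rot: [[0.225, 0.974, -0.001], [0.974, -0.225, 0.0], [-0.0, -0.001, -1.0]]
contact_force: [-0.1, 0.9, -0.0]
width: 0.006
finger_force: 0.0
```

>>> servo_tool(
  deltas=[
    {"wx":0,"wy":0,"wz":-0.12,"x":0,"y":0,"z":0,"gripper":0},
    {"wx":0,"wy":0,"wz":-0.12,"x":0,"y":0,"z":0,"gripper":0},
    {"wx":0,"wy":0,"wz":0,"x":0,"y":0,"z":0,"gripper":0},
  ],
)

```text
clock: 2.35
position: [0.5118, -0.0418, 0.2322]
eef_rot: [[-0.009, 1.0, -0.001], [1.0, 0.009, 0.0], [0.0, -0.001, -1.0]]
contact_force: [-0.2, 0.3, 0.1]
width: 0.004
finger_force: 0.0
```

```bash
python3 -c "
from plant import status;s=status.observe()
for k in s:print(k,s[k])"
```

```text
clock 2.35
joints [ 0.34104559  0.4341125  -0.43546659  1.80469383  0.21902159  0.95173743
 -0.17825079]
joint_velocities [-0.01806949 -0.00331955  0.02769379 -0.00085861 -0.0210876  -0.00674395
 -0.14180203]
joint_torque [ 8.49652290e-02 -3.47221756e+01 -3.21856052e+00 -1.48179469e+01
  1.48874143e-02  2.33769708e-02  6.02603965e-01]
position [ 0.51180322 -0.04178994  0.23217467]
eef_rot [[-8.79399834e-03  9.99960499e-01 -1.29079295e-03]
 [ 9.99961246e-01  8.79452686e-03  4.04348345e-04]
 [ 4.15684286e-04 -1.28718709e-03 -9.99999085e-01]]
contact_force [-0.23612223  0.27283099  0.06599597]
wrist_torque [-0.03723715 -0.12837613  0.01669994]
finger_force 0.0
width 0.0036791915006383798
```

>>> servo_tool(
  deltas=[
    {"wx":0,"wy":0,"wz":0,"x":0,"y":0,"z":0.025,"gripper":0},
    {"wx":0,"wy":0,"wz":0,"x":0,"y":0,"z":0.025,"gripper":0},
    {"wx":0,"wy":0,"wz":0,"x":0,"y":0,"z":0.02,"gripper":0},
    {"wx":0,"wy":0,"wz":0,"x":0,"y":0,"z":0.01,"gripper":0},
    {"wx":0,"wy":0,"wz":0,"x":0,"y":0,"z":0.005,"gripper":0},
    {"wx":0,"wy":0,"wz":0,"x":0,"y":0,"z":0.005,"gripper":0},
    {"wx":0,"wy":0,"wz":0,"x":0,"y":0,"z":0.005,"gripper":0},
    {"wx":0,"wy":0,"wz":0,"x":0,"y":0,"z":0.005,"gripper":0},
  ],
)

```text
clock: 3.02
position: [0.5128, -0.0414, 0.1333]
eef_rot: [[-0.006, 1.0, 0.002], [1.0, 0.006, -0.0], [-0.0, 0.002, -1.0]]
contact_force: [-1.1, 1.2, 2.7]
width: 0.004
finger_force: 1.3
```

>>> servo_tool(
  deltas=[
    {"wx":0,"wy":0,"wz":0,"x":0,"y":0,"z":0.005,"gripper":0},
    {"wx":0,"wy":0,"wz":0,"x":0,"y":0,"z":0.005,"gripper":0},
    {"wx":0,"wy":0,"wz":0,"x":0,"y":0,"z":0.005,"gripper":0},
    {"wx":0,"wy":0,"wz":0,"x":0,"y":0,"z":0.005,"gripper":0},
    {"wx":0,"wy":0,"wz":0,"x":0,"y":0,"z":0.005,"gripper":0},
  ],
)

```text
clock: 3.43
position: [0.5119, -0.0415, 0.1071]
eef_rot: [[-0.007, 1.0, -0.001], [1.0, 0.007, 0.0], [0.0, -0.001, -1.0]]
contact_force: [-2.7, -0.1, 2.0]
width: 0.006
finger_force: 1.3
```

>>> servo_tool(
  deltas=[
    {"wx":0,"wy":0,"wz":0,"x":0,"y":0,"z":0.003,"gripper":0},
    {"wx":0,"wy":0,"wz":0,"x":0,"y":0,"z":0.003,"gripper":0},
    {"wx":0,"wy":0,"wz":0,"x":0,"y":0,"z":0.0015,"gripper":0},
    {"wx":0,"wy":0,"wz":0,"x":0,"y":0,"z":0,"gripper":0},
  ],
)

```text
clock: 3.77
position: [0.5126, -0.0415, 0.0998]
eef_rot: [[-0.007, 1.0, 0.001], [1.0, 0.007, 0.0], [0.0, 0.001, -1.0]]
contact_force: [0.0, 0.3, -0.2]
width: 0.009
finger_force: 0.0
```

>>> servo_tool(
  deltas=[
    {"wx":0,"wy":0,"wz":0,"x":0,"y":0,"z":0.001,"gripper":0},
    {"wx":0,"wy":0,"wz":0,"x":0,"y":0,"z":0.001,"gripper":0},
    {"wx":0,"wy":0,"wz":0,"x":0,"y":0,"z":0,"gripper":0},
  ],
)

```text
clock: 4.02
position: [0.5132, -0.0416, 0.0993]
eef_rot: [[-0.007, 1.0, 0.002], [1.0, 0.007, -0.0], [-0.0, 0.002, -1.0]]
contact_force: [-2.6, -0.1, 7.9]
width: 0.01
finger_force: 3.4
```

>>> servo_tool(
  deltas=[
    {"wx":0,"wy":0,"wz":0,"x":0,"y":0,"z":0.001,"gripper":0},
    {"wx":0,"wy":0,"wz":0,"x":0,"y":0,"z":0,"gripper":0},
    {"wx":0,"wy":0,"wz":0,"x":0,"y":0,"z":-0.02,"gripper":0},
    {"wx":0,"wy":0,"wz":0,"x":0,"y":0,"z":-0.03,"gripper":0},
    {"wx":0,"wy":0,"wz":0,"x":0,"y":0,"z":-0.03,"gripper":0},
    {"wx":0,"wy":0,"wz":0,"x":0.0387,"y":0.0092,"z":0,"gripper":0.044},
    {"wx":0,"wy":0,"wz":0,"x":0.0387,"y":0.0092,"z":0,"gripper":0.044},
    {"wx":0,"wy":0,"wz":-0.12,"x":0,"y":0,"z":0,"gripper":0.044},
  ],
)

```text
clock: 4.68
position: [0.5326, 0.0476, 0.1794]
eef_rot: [[-0.141, 0.99, 0.008], [0.99, 0.141, 0.009], [0.008, 0.009, -1.0]]
contact_force: [-0.3, 2.2, 0.8]
width: 0.17
finger_force: 0.0
```

>>> servo_tool(
  deltas=[
    {"wx":0,"wy":0,"wz":-0.12,"x":0,"y":0,"z":0,"gripper":0.044},
    {"wx":0,"wy":0,"wz":-0.12,"x":0,"y":0,"z":0,"gripper":0.044},
    {"wx":0,"wy":0,"wz":-0.12,"x":0,"y":0,"z":0,"gripper":0.044},
    {"wx":0,"wy":0,"wz":-0.12,"x":0,"y":0,"z":0,"gripper":0.044},
    {"wx":0,"wy":0,"wz":-0.12,"x":0,"y":0,"z":0,"gripper":0.044},
    {"wx":0,"wy":0,"wz":-0.12,"x":0,"y":0,"z":0,"gripper":0.044},
    {"wx":0,"wy":0,"wz":-0.12,"x":0,"y":0,"z":0,"gripper":0.044},
    {"wx":0,"wy":0,"wz":-0.12,"x":0,"y":0,"z":0,"gripper":0.044},
  ],
)

```text
clock: 5.35
position: [0.5309, 0.0359, 0.1774]
eef_rot: [[-0.888, 0.46, 0.002], [0.46, 0.888, 0.0], [-0.001, 0.001, -1.0]]
contact_force: [-0.1, 0.1, -0.2]
width: 0.474
finger_force: 0.0
```

>>> servo_tool(
  deltas=[
    {"wx":0,"wy":0,"wz":-0.12,"x":0,"y":0,"z":0,"gripper":0.044},
    {"wx":0,"wy":0,"wz":-0.12,"x":0,"y":0,"z":0,"gripper":0.044},
    {"wx":0,"wy":0,"wz":-0.12,"x":0,"y":0,"z":0,"gripper":0.044},
    {"wx":0,"wy":0,"wz":-0.03,"x":0,"y":0,"z":0,"gripper":0.044},
    {"wx":0,"wy":0,"wz":0,"x":0,"y":0,"z":0,"gripper":0.044},
  ],
)

```text
clock: 5.77
position: [0.5306, 0.0358, 0.1771]
eef_rot: [[-0.995, 0.096, 0.001], [0.096, 0.995, 0.001], [-0.001, 0.001, -1.0]]
contact_force: [-0.7, 0.3, -1.2]
width: 0.471
finger_force: 0.0
```

Run:
```python
from plant import status, eyes
import cv2,pickle,numpy as np
s=status.observe();print(s["joints"].round(2),s["position"],s["width"])
I=[]
for n in("top","side"):
    f=eyes.grab_frame(n);pickle.dump(f,open(n+"1.pkl","wb"));I.append(f["color"])
a=cv2.resize(I[0][180:310,270:460],(570,390));b=I[1][190:420,200:480]
o=np.zeros((390+0,570+230*0+0,3),np.uint8);o[:]=a
cv2.imwrite("pics/c1.png",np.vstack([a[:300],cv2.resize(b,(570,468))[:300]]))
```

```text
[ 0.41  0.62 -0.82  1.82  0.55  0.94  0.83] [0.53055262 0.03577589 0.17708706] 0.4711749861134511
```

View pics/c1.png

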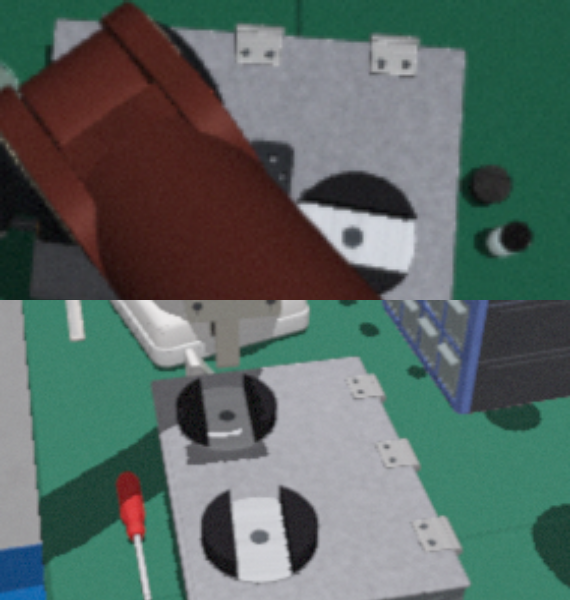

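The panel is shut flat. The hub of the right dial shows in the top view at crop (353,237), which is full-image (387.7,259). In the side view both dials are visible, with the left slot free below the gripper.

Run:
```python
import pickle;from h import *
t=pickle.load(open("top1.pkl","rb"));s=pickle.load(open("side1.pkl","rb"))
Z=np.array([0,0,1.])
P=cloud(t);print("panel z",[P[v,u].round(3) for v,u in((215,400),(225,350),(215,415))])
print("R top hub",hit(t,(387.7-.3,259-.3),Z,.0885))
d=dials(s,(270,225,360,340));print(d)
for uv in((200+227/570*280,190+(415-300)/468*230),(200+259/570*280,190+(537-300)/468*230)):print("side hub",uv,hit(s,uv,Z,.0885))
S=cloud(s);print("side panel z",S[262,350],S[275,380])
```

```text
panel z [array([ 0.621, -0.148,  0.084]), array([ 0.518, -0.021,  0.537]), array([ 0.621, -0.181,  0.084])]
R top hub [ 0.52240382 -0.12025694  0.0885    ]
[(array([327.1, 242.3]), [320, 227, 15, 32, 298]), (array([294.1, 245.2]), [287, 229, 15, 32, 326]), (array([346.3, 302.2]), [338, 283, 18, 41, 398]), (array([307.5, 306.4]), [300, 285, 16, 41, 388])]
side hub (311.50877192982455, 246.51709401709402) [0.53382811 0.03854565 0.0885    ]
side hub (327.2280701754386, 306.47435897435895) [ 0.52361583 -0.11859872  0.0885    ]
side panel z [ 0.59153826 -0.01967818  0.08583013] [ 0.63180311 -0.06671375  0.08610714]
```

>>> servo_tool(
  deltas=[
    {"wx":0,"wy":0,"wz":0,"x":-0.001,"y":0,"z":0.015,"gripper":0.044},
    {"wx":0,"wy":0,"wz":0,"x":0,"y":0,"z":0.015,"gripper":0.044},
    {"wx":0,"wy":0,"wz":0,"x":0,"y":0,"z":0.015,"gripper":0.044},
    {"wx":0,"wy":0,"wz":0,"x":0,"y":0,"z":0.012,"gripper":0.044},
    {"wx":0,"wy":0,"wz":0,"x":0,"y":0,"z":0.008,"gripper":0.044},
    {"wx":0,"wy":0,"wz":0,"x":0,"y":0,"z":0.004,"gripper":0.044},
    {"wx":0,"wy":0,"wz":0,"x":0,"y":0,"z":0,"gripper":0.044},
  ],
)

```text
clock: 6.45
position: [0.5308, 0.0359, 0.1075]
eef_rot: [[-0.996, 0.094, -0.001], [0.094, 0.996, -0.0], [0.001, -0.0, -1.0]]
contact_force: [-0.7, 0.3, 0.3]
width: 0.472
finger_force: 0.0
```

>>> servo_tool(
  deltas=[
    {"wx":0,"wy":0,"wz":0.1,"x":0,"y":0,"z":0,"gripper":0.044},
    {"wx":0,"wy":0,"wz":0.1,"x":0,"y":0,"z":0,"gripper":0.044},
    {"wx":0,"wy":0,"wz":0.1,"x":0,"y":0,"z":0,"gripper":0.044},
    {"wx":0,"wy":0,"wz":0.1,"x":0,"y":0,"z":0,"gripper":0.044},
    {"wx":0,"wy":0,"wz":0.1,"x":0,"y":0,"z":0,"gripper":0.044},
    {"wx":0,"wy":0,"wz":0.1,"x":0,"y":0,"z":0,"gripper":0.044},
  ],
)

```text
clock: 6.95
position: [0.5316, 0.0363, 0.109]
eef_rot: [[-0.766, 0.643, 0.002], [0.643, 0.766, 0.0], [-0.001, 0.001, -1.0]]
contact_force: [-0.0, -0.2, -1.0]
width: 0.473
finger_force: 1.2
```

```bash
python3 -c "
from plant import status;s=status.observe()
for k in('joints','position','contact_force','wrist_torque','width'):print(k,s[k])"
```

```text
joints [ 0.26094825  0.65848308 -0.57517401  1.8908272   0.51511555  0.74168556
  0.26507862]
position [0.53160525 0.03632995 0.10904583]
contact_force [-0.00700627 -0.1625791  -1.03997572]
wrist_torque [-0.01400137 -0.04919553  0.11243751]
width 0.4730747976936975
```

>>> servo_tool(
  deltas=[
    {"wx":0,"wy":0,"wz":0.12,"x":0,"y":0,"z":0,"gripper":0.044},
    {"wx":0,"wy":0,"wz":0.12,"x":0,"y":0,"z":0,"gripper":0.044},
    {"wx":0,"wy":0,"wz":0.12,"x":0,"y":0,"z":0,"gripper":0.044},
    {"wx":0,"wy":0,"wz":0.12,"x":0,"y":0,"z":0,"gripper":0.044},
    {"wx":0,"wy":0,"wz":0.12,"x":0,"y":0,"z":0,"gripper":0.044},
    {"wx":0,"wy":0,"wz":0.12,"x":0,"y":0,"z":0,"gripper":0.044},
    {"wx":0,"wy":0,"wz":0.12,"x":0,"y":0,"z":0,"gripper":0.044},
    {"wx":0,"wy":0,"wz":0.12,"x":0,"y":0,"z":0,"gripper":0.044},
  ],
)

```text
clock: 7.62
position: [0.5315, 0.0365, 0.109]
eef_rot: [[0.088, 0.996, 0.001], [0.996, -0.088, 0.001], [0.001, 0.001, -1.0]]
contact_force: [-0.5, -0.8, 0.5]
width: 0.474
finger_force: 1.3
```

>>> servo_tool(
  deltas=[
    {"wx":0,"wy":0,"wz":0.06,"x":0,"y":0,"z":0,"gripper":0.044},
    {"wx":0,"wy":0,"wz":0.06,"x":0,"y":0,"z":0,"gripper":0.044},
    {"wx":0,"wy":0,"wz":0.06,"x":0,"y":0,"z":0,"gripper":0.044},
    {"wx":0,"wy":0,"wz":0,"x":0,"y":0,"z":0,"gripper":0.044},
  ],
)

```text
clock: 7.95
position: [0.5315, 0.0365, 0.109]
eef_rot: [[0.26, 0.966, 0.001], [0.966, -0.26, 0.0], [0.001, 0.001, -1.0]]
contact_force: [0.5, -0.5, 0.2]
width: 0.471
finger_force: 0.4
```

```bash
cat > st.py <<'E'
from plant import status;import numpy as np;s=status.observe()
for k in('clock','joints','position','contact_force','wrist_torque','width'):print(k,s[k])
R=s['eef_rot'];print("az y",np.arctan2(R[1,1],R[0,1]))
E
python3 st.py
```

```text
clock 7.95
joints [ 0.05702141  0.60665552 -0.25271595  1.89731557  0.23300149  0.66444953
 -0.59971396]
position [0.5314673  0.03654304 0.10900223]
contact_force [ 0.45456294 -0.4549809   0.2161577 ]
wrist_torque [0.03432889 0.00149142 0.02846304]
width 0.47117166340084043
az y -0.2631902944576001
```

Step gently until the torque climbs at the stop.

>>> servo_tool(
  deltas=[
    {"wx":0,"wy":0,"wz":0.04,"x":0,"y":0,"z":0,"gripper":0.044},
    {"wx":0,"wy":0,"wz":0.04,"x":0,"y":0,"z":0,"gripper":0.044},
    {"wx":0,"wy":0,"wz":0.02,"x":0,"y":0,"z":0,"gripper":0.044},
  ],
)

```text
clock: 8.2
position: [0.5315, 0.0365, 0.1089]
eef_rot: [[0.354, 0.935, 0.001], [0.935, -0.354, 0.001], [0.001, 0.001, -1.0]]
contact_force: [-1.3, 0.6, 1.7]
width: 0.482
finger_force: 1.4
```

```bash
python3 st.py
```

```text
clock 8.2
joints [ 0.03894072  0.60438122 -0.22471443  1.89787639  0.2070468   0.66018542
 -0.67340008]
position [0.53149288 0.03653794 0.10889417]
contact_force [-1.25719624  0.61382157  1.69818614]
wrist_torque [0.0661277  0.02261902 0.1127881 ]
width 0.4818231584000103
az y -0.3621887066406866
```

>>> servo_tool(
  deltas=[
    {"wx":0,"wy":0,"wz":0.03,"x":0,"y":0,"z":0,"gripper":0.044},
    {"wx":0,"wy":0,"wz":0.03,"x":0,"y":0,"z":0,"gripper":0.044},
    {"wx":0,"wy":0,"wz":0,"x":0,"y":0,"z":0,"gripper":0.044},
  ],
)

```text
clock: 8.45
position: [0.5315, 0.0365, 0.1088]
eef_rot: [[0.409, 0.913, 0.001], [0.913, -0.409, 0.0], [0.001, 0.001, -1.0]]
contact_force: [-1.0, 1.0, 5.4]
width: 0.474
finger_force: 5.8
```

```bash
python3 st.py
```

```text
clock 8.45
joints [ 0.02709708  0.60319366 -0.20707476  1.89826258  0.19184952  0.65779034
 -0.71767298]
position [0.53150714 0.03653236 0.10877133]
contact_force [-1.01073819  0.9571439   5.38721948]
wrist_torque [0.14786386 0.07719199 0.52792244]
width 0.4735860895859424
az y -0.42109386347011024
```

>>> servo_tool(
  deltas=[
    {"wx":0,"wy":0,"wz":-0.1,"x":0,"y":0,"z":0,"gripper":0.044},
    {"wx":0,"wy":0,"wz":0,"x":0,"y":0,"z":-0.015,"gripper":0.044},
    {"wx":0,"wy":0,"wz":0,"x":0,"y":0,"z":-0.025,"gripper":0.044},
    {"wx":0,"wy":0,"wz":0,"x":0,"y":0,"z":-0.03,"gripper":0.044},
    {"wx":0,"wy":0,"wz":0,"x":-0.0378,"y":0.0102,"z":0,"gripper":0.044},
    {"wx":0,"wy":0,"wz":0,"x":-0.0378,"y":0.0102,"z":0,"gripper":0.044},
    {"wx":0,"wy":0,"wz":0,"x":-0.0378,"y":0.0102,"z":0,"gripper":0.044},
    {"wx":0,"wy":0,"wz":0,"x":-0.0378,"y":0.0102,"z":0,"gripper":0.044},
  ],
)

```text
clock: 9.12
position: [0.5215, -0.1224, 0.1783]
eef_rot: [[0.318, 0.948, 0.0], [0.948, -0.318, -0.0], [-0.0, 0.0, -1.0]]
contact_force: [0.7, 0.0, 0.1]
width: 0.472
finger_force: 0.0
```

>>> servo_tool(
  deltas=[
    {"wx":0,"wy":0,"wz":-0.123,"x":0,"y":0,"z":0,"gripper":0.044},
    {"wx":0,"wy":0,"wz":-0.123,"x":0,"y":0,"z":0,"gripper":0.044},
    {"wx":0,"wy":0,"wz":-0.123,"x":0,"y":0,"z":0,"gripper":0.044},
    {"wx":0,"wy":0,"wz":-0.123,"x":0,"y":0,"z":0,"gripper":0.044},
    {"wx":0,"wy":0,"wz":-0.123,"x":0,"y":0,"z":0,"gripper":0.044},
    {"wx":0,"wy":0,"wz":-0.123,"x":0,"y":0,"z":0,"gripper":0.044},
    {"wx":0,"wy":0,"wz":-0.123,"x":0,"y":0,"z":0,"gripper":0.044},
  ],
)

```text
clock: 9.7
position: [0.5216, -0.1209, 0.1779]
eef_rot: [[-0.516, 0.856, -0.0], [0.856, 0.516, 0.0], [0.0, -0.0, -1.0]]
contact_force: [-0.1, -0.3, -0.6]
width: 0.474
finger_force: 0.0
```

>>> servo_tool(
  deltas=[
    {"wx":0,"wy":0,"wz":-0.123,"x":0,"y":0,"z":0,"gripper":0.044},
    {"wx":0,"wy":0,"wz":-0.123,"x":0,"y":0,"z":0,"gripper":0.044},
    {"wx":0,"wy":0,"wz":-0.123,"x":0,"y":0,"z":0,"gripper":0.044},
    {"wx":0,"wy":0,"wz":-0.123,"x":0,"y":0,"z":0,"gripper":0.044},
    {"wx":0,"wy":0,"wz":-0.123,"x":0,"y":0,"z":0,"gripper":0.044},
    {"wx":0,"wy":0,"wz":-0.123,"x":0,"y":0,"z":0,"gripper":0.044},
    {"wx":0,"wy":0,"wz":-0.123,"x":0,"y":0,"z":0,"gripper":0.044},
    {"wx":0,"wy":0,"wz":0,"x":0,"y":0,"z":0,"gripper":0.044},
  ],
)

```text
clock: 10.37
position: [0.5215, -0.1212, 0.1776]
eef_rot: [[-0.985, 0.171, -0.001], [0.171, 0.985, 0.001], [0.001, 0.0, -1.0]]
contact_force: [-0.8, 1.0, -1.2]
width: 0.475
finger_force: 0.0
```

```bash
python3 st.py
python3 - <<'E'
from plant import eyes
import cv2,pickle
f=eyes.grab_frame("side");pickle.dump(f,open("side2.pkl","wb"));cv2.imwrite("pics/c2.png",cv2.resize(f["color"][190:420,200:480],(560,460)))
E
```

```text
clock 10.3667
joints [ 0.66568272  0.60244631 -0.74826103  1.81134099  0.50154428  0.9284648
  1.09436299]
position [ 0.52146343 -0.1211935   0.17757099]
contact_force [-0.79638796  0.97516764 -1.23448363]
wrist_torque [ 0.00474647 -0.11701715 -0.03188586]
width 0.4746325665045133
az y 1.3994233510110008
```

View pics/c2.png

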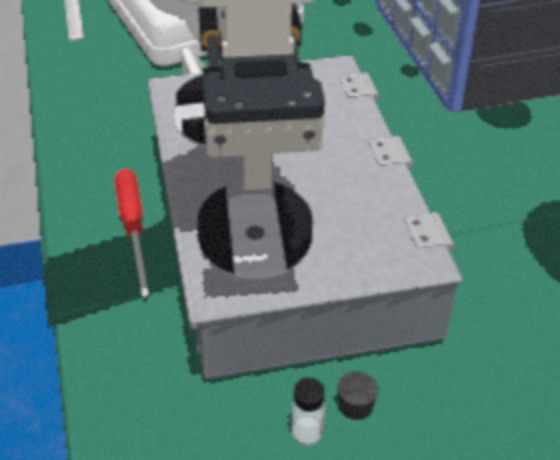

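The left slot now points front to back, and the fingers are over the right dial, lined up with its slot; the vial, bung and screwdriver are undisturbed.

>>> servo_tool(
  deltas=[
    {"wx":0,"wy":0,"wz":0,"x":-0.001,"y":0.001,"z":0.015,"gripper":0.044},
    {"wx":0,"wy":0,"wz":0,"x":0,"y":0,"z":0.015,"gripper":0.044},
    {"wx":0,"wy":0,"wz":0,"x":0,"y":0,"z":0.015,"gripper":0.044},
    {"wx":0,"wy":0,"wz":0,"x":0,"y":0,"z":0.012,"gripper":0.044},
    {"wx":0,"wy":0,"wz":0,"x":0,"y":0,"z":0.008,"gripper":0.044},
    {"wx":0,"wy":0,"wz":0,"x":0,"y":0,"z":0.004,"gripper":0.044},
    {"wx":0,"wy":0,"wz":0,"x":0,"y":0,"z":0,"gripper":0.044},
  ],
)

```text
clock: 11.0
position: [0.5226, -0.1196, 0.1085]
eef_rot: [[-0.985, 0.172, -0.001], [0.172, 0.985, 0.0], [0.001, 0.0, -1.0]]
contact_force: [-0.6, -0.0, 0.6]
width: 0.468
finger_force: 0.0
```

>>> servo_tool(
  deltas=[
    {"wx":0,"wy":0,"wz":0.11,"x":0,"y":0,"z":0,"gripper":0.044},
    {"wx":0,"wy":0,"wz":0.11,"x":0,"y":0,"z":0,"gripper":0.044},
    {"wx":0,"wy":0,"wz":0.11,"x":0,"y":0,"z":0,"gripper":0.044},
    {"wx":0,"wy":0,"wz":0.11,"x":0,"y":0,"z":0,"gripper":0.044},
    {"wx":0,"wy":0,"wz":0.11,"x":0,"y":0,"z":0,"gripper":0.044},
    {"wx":0,"wy":0,"wz":0.11,"x":0,"y":0,"z":0,"gripper":0.044},
    {"wx":0,"wy":0,"wz":0.11,"x":0,"y":0,"z":0,"gripper":0.044},
  ],
)

```text
clock: 11.58
position: [0.523, -0.1189, 0.1099]
eef_rot: [[-0.584, 0.811, 0.0], [0.811, 0.584, 0.001], [0.0, 0.001, -1.0]]
contact_force: [-0.3, 1.2, 0.2]
width: 0.472
finger_force: 1.3
```

>>> servo_tool(
  deltas=[
    {"wx":0,"wy":0,"wz":0.11,"x":0,"y":0,"z":0,"gripper":0.044},
    {"wx":0,"wy":0,"wz":0.11,"x":0,"y":0,"z":0,"gripper":0.044},
    {"wx":0,"wy":0,"wz":0.11,"x":0,"y":0,"z":0,"gripper":0.044},
    {"wx":0,"wy":0,"wz":0.11,"x":0,"y":0,"z":0,"gripper":0.044},
    {"wx":0,"wy":0,"wz":0.11,"x":0,"y":0,"z":0,"gripper":0.044},
    {"wx":0,"wy":0,"wz":0.11,"x":0,"y":0,"z":0,"gripper":0.044},
    {"wx":0,"wy":0,"wz":0.11,"x":0,"y":0,"z":0,"gripper":0.044},
    {"wx":0,"wy":0,"wz":0.06,"x":0,"y":0,"z":0,"gripper":0.044},
  ],
)

```text
clock: 12.25
position: [0.5232, -0.1191, 0.1099]
eef_rot: [[0.203, 0.979, 0.001], [0.979, -0.203, 0.0], [0.0, 0.001, -1.0]]
contact_force: [-0.4, -0.9, 0.7]
width: 0.472
finger_force: 1.3
```

```bash
python3 st.py
```

```text
clock 12.25
joints [ 0.33049898  0.60741659 -0.22403552  1.8859921   0.20543188  0.6695984
 -0.22119911]
position [ 0.5231677  -0.11909442  0.10992998]
contact_force [-0.37119104 -0.85018851  0.68321259]
wrist_torque [-0.06827895  0.05553555  0.08347119]
width 0.4715774399555235
az y -0.2048773651487005
```

Now about 0.2 rad to go to the stop.

>>> servo_tool(
  deltas=[
    {"wx":0,"wy":0,"wz":0.05,"x":0,"y":0,"z":0,"gripper":0.044},
    {"wx":0,"wy":0,"wz":0.05,"x":0,"y":0,"z":0,"gripper":0.044},
    {"wx":0,"wy":0,"wz":0.04,"x":0,"y":0,"z":0,"gripper":0.044},
    {"wx":0,"wy":0,"wz":0.04,"x":0,"y":0,"z":0,"gripper":0.044},
    {"wx":0,"wy":0,"wz":0.03,"x":0,"y":0,"z":0,"gripper":0.044},
    {"wx":0,"wy":0,"wz":0,"x":0,"y":0,"z":0,"gripper":0.044},
  ],
)

```text
clock: 12.75
position: [0.5232, -0.1192, 0.1098]
eef_rot: [[0.399, 0.917, 0.001], [0.917, -0.399, 0.0], [0.0, 0.001, -1.0]]
contact_force: [-1.2, 0.7, 1.4]
width: 0.472
finger_force: 2.1
```

```bash
python3 st.py
```

```text
clock 12.75
joints [ 0.29169814  0.60336607 -0.16441356  1.88724756  0.15140651  0.66221179
 -0.37442651]
position [ 0.52316517 -0.11923189  0.10980196]
contact_force [-1.1522812   0.74386552  1.38151671]
wrist_torque [0.02261825 0.14351958 0.17773664]
width 0.47183093512126156
az y -0.4106613310006073
```

>>> servo_tool(
  deltas=[
    {"wx":0,"wy":0,"wz":0.03,"x":0,"y":0,"z":0,"gripper":0.044},
    {"wx":0,"wy":0,"wz":0.02,"x":0,"y":0,"z":0,"gripper":0.044},
    {"wx":0,"wy":0,"wz":0,"x":0,"y":0,"z":0,"gripper":0.044},
  ],
)

```text
clock: 13.0
position: [0.5233, -0.1192, 0.1097]
eef_rot: [[0.441, 0.897, 0.001], [0.897, -0.441, -0.001], [-0.0, 0.001, -1.0]]
contact_force: [-0.5, -0.6, 4.3]
width: 0.477
finger_force: 13.5
```

```bash
python3 st.py
```

```text
clock 13.0
joints [ 0.28203655  0.60279489 -0.15046804  1.88746876  0.13989423  0.66067217
 -0.40970254]
position [ 0.52326067 -0.11919848  0.10969185]
contact_force [-0.49408175 -0.63266225  4.31842454]
wrist_torque [0.06194134 0.26871764 1.13686896]
width 0.4769897454776781
az y -0.45682049661237756
```

>>> servo_tool(
  deltas=[
    {"wx":0,"wy":0,"wz":-0.1,"x":0,"y":0,"z":0,"gripper":0.044},
    {"wx":0,"wy":0,"wz":0,"x":0,"y":0,"z":-0.02,"gripper":0.044},
    {"wx":0,"wy":0,"wz":0,"x":0,"y":0,"z":-0.035,"gripper":0.044},
    {"wx":0,"wy":0,"wz":0,"x":0,"y":0,"z":-0.035,"gripper":0.044},
    {"wx":0,"wy":0,"wz":0,"x":0,"y":0,"z":-0.03,"gripper":0.044},
  ],
)

```text
clock: 13.42
position: [0.5235, -0.1198, 0.2311]
eef_rot: [[0.357, 0.934, 0.002], [0.934, -0.357, 0.001], [0.002, 0.001, -1.0]]
contact_force: [1.3, 0.3, -0.6]
width: 0.476
finger_force: 0.0
```

>>> servo_tool(
  deltas=[
    {"wx":0,"wy":0,"wz":0,"x":-0.035,"y":-0.0036,"z":0,"gripper":0.044},
    {"wx":0,"wy":0,"wz":0,"x":-0.035,"y":-0.0036,"z":0,"gripper":0.044},
    {"wx":0,"wy":0,"wz":0,"x":-0.035,"y":-0.0036,"z":0,"gripper":0.044},
    {"wx":0,"wy":0,"wz":0,"x":-0.035,"y":-0.0036,"z":0,"gripper":0.044},
    {"wx":0,"wy":0,"wz":0,"x":-0.035,"y":-0.0036,"z":0,"gripper":0.044},
    {"wx":0,"wy":0,"wz":0,"x":-0.035,"y":-0.0036,"z":0,"gripper":0.044},
    {"wx":0,"wy":0,"wz":0,"x":-0.035,"y":-0.0036,"z":0,"gripper":0.044},
    {"wx":0,"wy":0,"wz":0,"x":0,"y":0,"z":0,"gripper":0.044},
  ],
)

```text
clock: 14.08
position: [0.4074, -0.3488, 0.2288]
eef_rot: [[0.369, 0.929, -0.003], [0.929, -0.369, -0.005], [-0.006, -0.0, -1.0]]
contact_force: [-0.9, -0.6, -0.5]
width: 0.474
finger_force: 0.0
```

```bash
python3 st.py
python3 - <<'E'
from plant import eyes
import cv2;from h import *
f=eyes.grab_frame("top");cv2.imwrite("pics/c3.png",cv2.resize(f["color"][180:315,235:460],(800,480)))
Z=np.array([0,0,1.])
ds=[d for d in dials(f,(285,220,420,285)) if d[1][4]>150];print(ds)
P=cloud(f);print(P[222:262,350:356,2].mean(),P[215,400],P[215,300])
for i in range(0,len(ds)-1):
  for j in range(i+1,len(ds)):
    A,B=hit(f,ds[i][0],Z,.106),hit(f,ds[j][0],Z,.106)
    if np.linalg.norm(A-B)<.08:
        e=A-B;e*=np.sign(e[1]);print("halves az",np.arctan2(e[1],e[0])," fastener angle",np.pi/2-.055-np.arctan2(e[1],e[0])+0, (A+B)/2)
E
```

```text
clock 14.0833
joints [ 0.77896952  0.44626009 -0.16851217  1.75717343  0.09642255  0.9448946
  0.19189712]
position [ 0.40743074 -0.34884979  0.22881207]
contact_force [-0.88664993 -0.62048982 -0.51268602]
wrist_torque [-0.09643121 -0.01671217  0.0348849 ]
width 0.4739243639147966
az y -0.37827028890018244
[(array([301.1, 251.4]), [295, 234, 13, 36, 305]), (array([329.5, 253.6]), [324, 236, 13, 36, 314]), (array([372.6, 257.7]), [366, 240, 14, 37, 324]), (array([401.5, 259.2]), [396, 241, 14, 37, 340])]
nan [ 0.62032982 -0.14776038  0.08489066] [0.61552903 0.07344219 0.08436943]
halves az 1.5172984581302311  fastener angle -0.0015021313353345 [0.53029211 0.036271   0.106     ]
halves az 1.5430136676720463  fastener angle -0.027217340877149665 [ 0.52122596 -0.11733818  0.106     ]
```

View pics/c3.png

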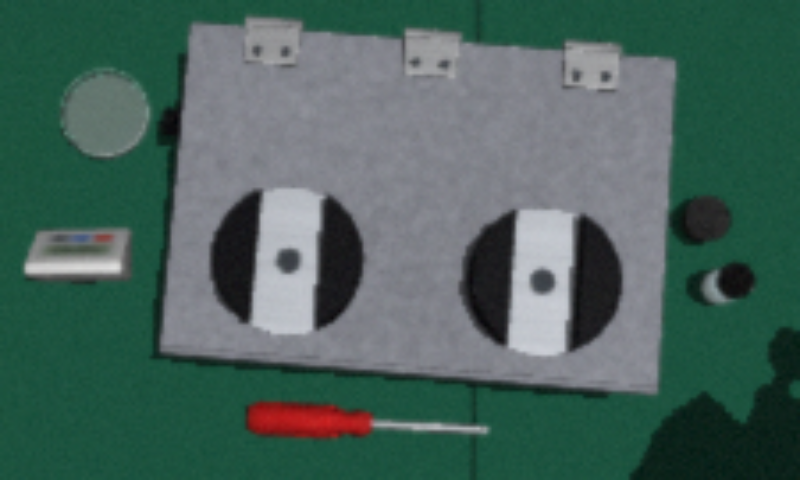

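The panel is flat and both slots point front to back. The dish, timer, screwdriver, vial and bung are where they were, and the robot is clear.

```bash
python3 -c "
from plant import bot;print(bot.close_job())"
```

```text
the job is handed in; nothing more can be done
None
```

I pushed the panel shut, then turned both fasteners clockwise until the torque rose sharply at their stops, left first and then right. The last picture shows the panel flat, both slots front to back and the bystanders in place; the right slot measured about 0.03 rad short of square, which I put down to image error, and I handed the job in about 14 s into the 56 s.

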